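# Start the shielded stirrer with the reaching rod

## Robot

A 6-joint arm with a two-finger parallel gripper is mounted at the origin on the work surface. World frame = base frame: x ahead of the robot, y to its left, z up, the work surface at z = 0. Lengths are in m, angles in degrees, forces in N, time in s.
With the tool pointing down it reaches from about 0.325 to 0.775 m from the base axis. Payload 5.5 kg.
Tool frame: the origin (TCP) lies at the centre of the arm's flange, where the gripper is bolted on; the fingertips stand 182 mm ahead of it and the grasp point (between the pads) lies 163 mm ahead of it; z points along the fingers, y is the line along which they close (so a half turn about z gives the same grasp; the last joint's range is limited). The gripper opens to 88 mm and grips with 3 to 60 N. Pads are 20 mm wide; open, the fingers measure 115 mm over their backs; the gripper's body (75 mm by 178 mm) begins 61 mm behind the grasp point.
Start: joints at [72.038, 5.22, 70.514, -0, 104.267, -3.249], TCP at [0.152, 0.58, 0.405] pointing down, gripper open.
Joint ranges: [-164.24, 164.24], [-49.07, 125.15], [9.68, 141.18], [-86.29, 266.29], [3.28, 154.24], [-151.56, 151.56]. Speed limits (degrees/s): [147.25, 147.25, 172.46, 180, 180, 180].

## Interface

Orientations are given as [roll, pitch, yaw] about the fixed x, y, z axes, in that order (R = Rz(yaw) Ry(pitch) Rx(roll)).
In Python, from station import r gives the robot as it stands. The module is installed in compiled form; this text tells all that it offers. Calls block until the motion is done:
- r.reach(position, orientation): joint-space move of the TCP to a pose.
- r.servo_line(position, rotation=None, speed=0.15): straight line of the TCP; rotation=None keeps the orientation; speed is the mean speed in m/s.
- r.move_joints(angles): joint-space move.
- r.let_go() and r.grab(squeeze=None): open the fingers fully, or close them until they stop; squeeze is the grip in N (None keeps the last).
- r.wait(seconds).
- r.inverse_kinematics(position, orientation): joint angles nearest the present ones, or None.
- r.sense(): the state.
- r.snapshot(name): name is "scene" or "top" or "wrist"; returns a dict with "frame" (400x640x3 uint8, red, green, blue), "fx", "fy", "cx", "cy" (pixels), "dist_coeffs" ([k1, k2, p1, p2, k3] as OpenCV has them; the pictures are not rectified), "R" (3x3) and "t" (3): a world point X has camera coordinates R X + t. Camera axes: x right, y down, z forward; pixel columns grow to the right and rows downward; lengths in m; the calibration is good to about 2 mm. A picture is of the moment at which its call begins. There is no depth.
A pose or a line that the arm cannot do raises r.IKError and nothing moves.
- r.hand_in(): hands the job in; it is judged then, once.
The state is a dict: "clock": time; "joints": joint angles; "joint_vel": joint speeds; "joint_torque": joint torques, N m; "tcp_pos": TCP position; "orientation": TCP orientation; "contact_force": force on the tool from outside, world axes, zero at the start; "torque": the same for the moment, N m; "opening": finger opening in m; "gripper_force": force on a finger pad.
Only numpy, scipy, OpenCV 4.12 (cv2) and the standard library are available. Lean on these libraries where they do the work, as an engineer would, in place of code of your own. Each camera call takes 0.05 s, during which the arm holds its last target. There are 200 camera calls.

## Task

Start the stirrer behind the splash guard: take the bent rod from its stand, reach over the shield with it and push the blue lever all the way over to the left, as seen from the robot. Leave the red heater lever off, touch the levers only with the rod, and do not knock the shield, the wash bottle or the two jars. Then hang the rod back across both forks of its stand just as you found it, and let go.

Things in the scene. Friction and masses are not known exactly. Their poses are not given: they have to be found in the camera images.
- rod: Bent rod, 0.25 kg, of 10 mm steel bar. Origin: on the bar's axis, middle of the black grip (70 mm along x, 20 x 20 mm section), where it balances. +x runs along the bar to the bend at x = 130 mm; there a leg turns down (-z), its orange end (14 mm diameter) reaching 125 mm below the axis. Tail ends in a 28 mm black ball at x = -115 mm. Starts lying across the stand's forks, leg hanging down.
- rod_tip (a point): The lower end of the rod's orange leg end, on the leg's axis (130 mm ahead of and 125 mm below the rod's origin)
- stand: White base 170 x 90 x 12 mm fixed to the bench, left or right; two posts end in green V forks (8 mm thick) at x = +-58 mm. Origin: centre of underside; +x as the rod's. The forks hold the bar's axis 160 mm above the bench, at y = 0; prong tops 173 mm high, 44 mm wide over both. Rod as found: same yaw, origin within 8 mm lengthways of the stand's; its grip is free between the forks, from above.
- guard: Low splash guard fixed to the bench: clear shield with blue top edge, 150 mm high, 380 mm wide (y), on a 6 mm base plate. Origin: on the bench, midway between the levers; x points away from the robot. Front panel at x = -60 mm (top edge 10 mm thick), side panels at y = +-187 mm from x = -60 to 50 mm; open on top and at the back, where the navy stirrer's low front (50 mm high) begins at x = 65 mm.
- blue_lever (a joint): Stirrer switch: swing of the blue lever in rad, 0 = leaning fully to the right (guard's -y), off; 1.0 = against its stop leaning fully to the left (guard's +y), on. It starts at 0 to 0.2. Friction holds it wherever it is left (about 1.3 N at the paddle moves it).
- red_lever (a joint): Heater switch, the same kind of lever in red: 0 = right, off, 1.0 = left, on. Starts at 0 to 0.1 and is to stay off.
- blue_lever_tip (a point): Centre of the blue lever's paddle (34 mm wide along the guard's x, 34 mm high, 12 mm thick), 80 mm from its pivot. The pivot lies 28 mm above the bench; the paddle's centre is 98 mm up at 0 and at 1.0, 108 mm at mid-swing, and swings 38 mm to either side of the pivot along the guard's y.
- red_lever_tip (a point): Centre of the red lever's paddle, same sizes
- blue_lever_base: Grey block 70 mm (along the guard's y) x 50 x 25 mm, fixed on the guard's base plate; carries the blue lever. Origin: centre of its underside, straight below the pivot. It is one of the two places, 70 mm left or right of the guard's origin, its x axis along the guard's +y.
- red_lever_base: The same block, in the other place, carrying the red lever. (Behind both, on the stirrer, stands a fixed glass beaker up to 210 mm high, from about x = 195 mm of the guard on.)
- wash_bottle: Bystander: white plastic squeeze bottle, 76 mm diameter, 195 mm tall, blue collar and bent spout; stands on the bench to one side of the guard. Origin: centre of its underside.
- reagent1: Bystander: clear jar with blue cap, 80 mm diameter, 150 mm tall. Origin: centre of its underside.
- reagent2: Bystander: clear jar with blue cap, 70 mm diameter, 120 mm tall. Origin: centre of its underside.
There are look-alikes about, which are no part of the job. Leave any orange look-alike of the stand alone.

How it is judged (in metres and radians):
On the way, in this order (a step that is already met when the one before it is completed fails the run):
1. the rod is lifted clear of its stand (z of rod in the frame of stand above 0.2 m), for 0.1 s.
2. the blue lever is over to the left (value of joint blue_lever above 0.85 rad), for 0.2 s.
At the end, for the whole second after the job is handed in: Blue lever over to the left (above 0.85 of 1.0 rad), red one right (below 0.3). Rod released, at rest in both forks, leg hanging down, bend on the same side as at the start: its origin 150 to 170 mm above the bench, within 12 mm sideways and 25 mm lengthways of the stand's centre (value of joint blue_lever above 0.85 rad and value of joint red_lever below 0.3 rad and z of rod in the frame of stand between 0.15 and 0.17 m and y of rod in the frame of stand between -0.012 and 0.012 m and x of rod in the frame of stand between -0.025 and 0.025 m and x of rod_tip in the frame of stand above 0.09 m and z of rod_tip in the frame of stand below 0.065 m and linear speed of rod below 0.05 m/s); the robot touches nothing.
It fails at once if the red lever is moved (beyond 0.3 rad) (value of joint red_lever above 0.3 rad).
It fails at once if the hand or arm touches a lever or its block (over 0.5 N) (contact force between any of the fingers, the arm and blue_lever_base above 0.5 N or contact force between any of the fingers, the arm and red_lever_base above 0.5 N).
It fails at once if the splash guard is knocked (over 12 N) (contact force between guard and anything else above 12 N).
It fails at once if the wash bottle or a jar is moved by more than 30 mm (distance of any of wash_bottle, reagent1, reagent2 from where it was at the start of the episode above 0.03 m).
It also fails if it takes over 54 s, if anything falls off the work surface, if the arm or the gripper's body presses on something with over 40 N, if the wrist force passes 120 N, or if a joint passes its speed limit or range.

## Working session

There is one attempt and no reset: what is moved stays moved. The work goes in short steps, each a Python script; the robot and the scene stay as the last script left them, time stands still between calls to the robot, and variables do not carry over. Pictures are saved under pics/ and viewed, at most 10 in all, crops included, and the job is handed in when it is done.

```bash
mkdir -p pics
cat > h.py <<'E'
import numpy as np, cv2
from station import r
def snap(n,save=None):
    s=r.snapshot(n); s['R']=np.array(s['R']); s['t']=np.array(s['t'])
    s['K']=np.array([[s['fx'],0,s['cx']],[0,s['fy'],s['cy']],[0,0,1.]]); s['D']=np.array(s['dist_coeffs'],float)
    if save: cv2.imwrite('pics/%s.png'%save,cv2.cvtColor(s['frame'],cv2.COLOR_RGB2BGR))
    return s
def ray(s,px):
    u=cv2.undistortPoints(np.array(px,float).reshape(-1,1,2),s['K'],s['D']).reshape(-1,2)
    d=np.c_[u,np.ones(len(u))]@s['R']; c=-s['R'].T@s['t']; return c,d
def plane(s,px,z):
    c,d=ray(s,px); return c+d*((z-c[2])/d[:,2])[:,None]
def proj(s,X):
    return cv2.projectPoints(np.array(X,float).reshape(-1,1,3),cv2.Rodrigues(s['R'])[0],s['t'],s['K'],s['D'])[0].reshape(-1,2)
def tri(views):
    A=np.zeros((3,3));b=np.zeros(3);L=[]
    for s,p in views:
        c,d=ray(s,[p]);d=d[0]/np.linalg.norm(d[0]);P=np.eye(3)-np.outer(d,d);A+=P;b+=P@c;L.append((c,P))
    X=np.linalg.solve(A,b);return X,[np.linalg.norm(P@(X-c)) for c,P in L]
E
python3 - <<'E'
from h import *
import pickle
a={n:snap(n,n) for n in('scene','top','wrist')}
pickle.dump(a,open('v0.pkl','wb'))
for n in a: print(n,a[n]['R'].round(3).tolist(),(-a[n]['R'].T@a[n]['t']).round(3),a[n]['fx'])
print(r.sense())
E
```

```text
scene [[-0.087, 0.996, -0.012], [0.527, 0.035, -0.849], [-0.845, -0.08, -0.528]] [1.371 0.134 0.7  ] 410.25044516306446
top [[0.015, -1.0, -0.019], [-0.981, -0.011, -0.193], [0.193, 0.022, -0.981]] [0.18  0.014 1.454] 415.45677047156363
wrist [[0.254, 0.967, -0.003], [0.937, -0.245, 0.247], [0.238, -0.066, -0.969]] [0.088 0.597 0.384] 356.2312793636281
{'clock': 0.15, 'joints': array([ 7.20371070e+01,  5.25255056e+00,  7.05655346e+01, -5.00118007e-04,
        1.04266830e+02, -3.24759937e+00]), 'joint_vel': array([-0.09596335, -0.14040853, -0.14885025, -0.06181259, -0.00583308,
        0.033585  ]), 'joint_torque': array([ 1.68026447e-03, -4.47043991e+01, -4.06907451e+01,  6.99145440e-02,
        2.74142227e-02, -9.95554137e-05]), 'tcp_pos': array([0.15241583, 0.58036494, 0.4037781 ]), 'orientation': array([-1.79915193e+02, -4.32644796e-03,  1.65284580e+02]), 'contact_force': array([-0.14445761,  0.80740162,  0.03533101]), 'torque': array([ 0.00445235,  0.01041505, -0.03747638]), 'gripper_force': 0.0, 'opening': 0.08777869326894222}
```

View pics/scene.png

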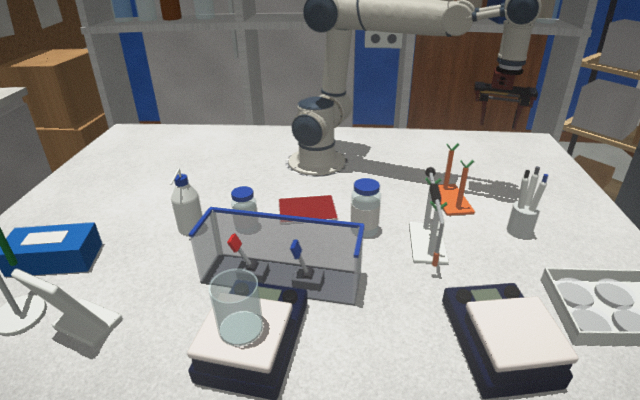

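View pics/top.png

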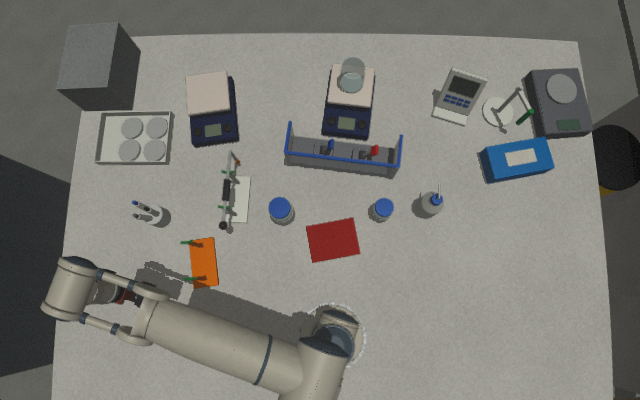

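The scene view shows the guard at about (280,250), the blue lever at (296,250), the red at (235,243), and the stand with the rod at (430,235). In the top view the rod runs from its ball at (223,225) to its tip at about (235,158), and the guard's top edge from (288,150) to (398,160).

Run:
```python
import cv2,numpy as np
t=cv2.imread('pics/top.png');s=cv2.imread('pics/scene.png')
a=cv2.resize(t[115:235,200:300],(400,480),interpolation=2)  #x4
b=cv2.resize(t[115:215,280:410][:, :],(400,308),interpolation=2) # x3.077
c=cv2.resize(s[160:280,405:480],(250,400)) 
im=np.zeros((600,800,3),np.uint8);im[:480,:400]=a;im[:308,400:]=b
d=cv2.resize(s[160:275,400:475],(190,291));e=cv2.resize(s[200:305,185:370][:,:],(210,119))
im[309:600,400:590]=d
e=cv2.resize(s[225:300,220:325],(210,150));im[309:459,590:800]=e
cv2.imwrite('pics/c1.png',im)
```

```text
(no output)
```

View pics/c1.png

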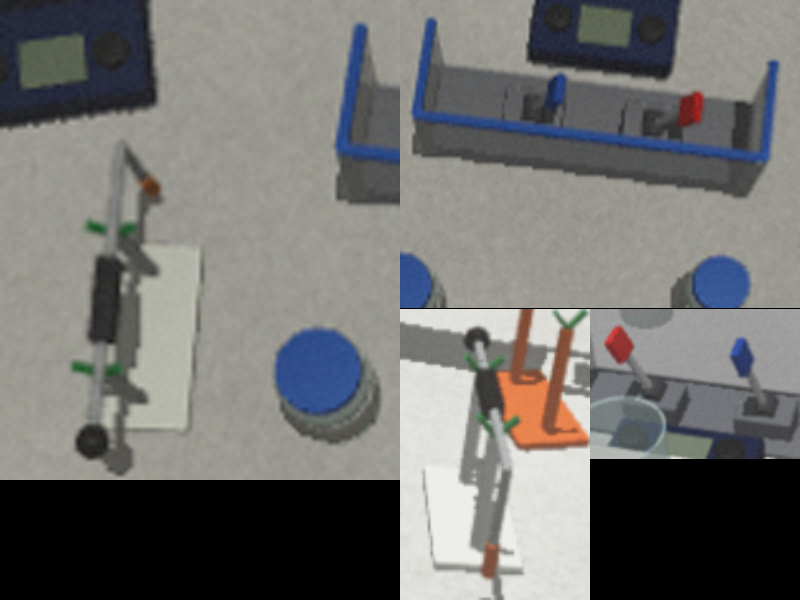

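```bash
cat > m.py <<'E'
from h import *
import pickle
a=pickle.load(open('v0.pkl','rb'))
def blobs(s,box,f,mn=6):
    x0,y0,x1,y1=box; I=s['frame'][y0:y1,x0:x1].astype(int); R,G,B=I[...,0],I[...,1],I[...,2]
    m=f(R,G,B).astype(np.uint8); n,l,st,c=cv2.connectedComponentsWithStats(m)
    return [(st[i,4],(c[i]+[x0,y0]).round(2),(st[i,:4]+[x0,y0,0,0]).tolist(),np.argwhere(l==i)[:,::-1]+[x0,y0]) for i in range(1,n) if st[i,4]>=mn]
dark=lambda R,G,B:(R+G+B<130)
blue=lambda R,G,B:(B>R+45)&(B>G+25)
red=lambda R,G,B:(R>G+80)&(R>B+80)
org=lambda R,G,B:(R>G+40)&(R>B+40)
grn=lambda R,G,B:(G>R+25)&(G>B+15)
white=lambda R,G,B:(R+G+B>590)
E
python3 - <<'E'
from m import *
t,s=a['top'],a['scene']
for nm,v,box,f in [('dark',t,(215,140,250,235),dark),('dark',s,(420,160,450,225),dark),('grn',t,(215,140,250,235),grn),('grn',s,(415,160,460,225),grn),
 ('org',t,(228,150,245,170),org),('org',s,(425,240,445,270),org),('blue',t,(265,115,410,225),blue),('blue',s,(185,175,390,300),blue),
 ('red',t,(365,138,385,158),red),('red',s,(220,230,250,260),red),('wht',t,(230,170,256,228),lambda R,G,B:R+G+B>600),('bluebottle',t,(415,185,450,220),blue),('bb',s,(165,165,200,200),blue)]:
    print(nm,[(int(b[0]),b[1].tolist(),b[2]) for b in blobs(v,box,f)])
E
```

```text
dark [(52, [223.29, 140.96], [215, 140, 22, 4]), (17, [227.88, 186.0], [224, 182, 6, 10]), (8, [227.75, 196.5], [227, 193, 2, 8]), (30, [222.8, 225.2], [219, 222, 8, 7])]
dark []
grn [(9, [223.33, 171.33], [222, 170, 4, 3]), (8, [231.5, 171.75], [230, 171, 4, 3]), (11, [220.18, 206.64], [218, 206, 5, 3]), (7, [228.14, 207.0], [227, 206, 3, 3])]
grn [(14, [427.29, 180.0], [425, 177, 5, 7]), (15, [437.6, 180.33], [435, 178, 6, 5]), (18, [432.44, 203.67], [430, 201, 6, 7]), (14, [443.0, 205.0], [441, 203, 6, 5])]
org []
org [(51, [435.2, 258.82], [433, 253, 6, 13])]
blue [(559, [341.55, 153.51], [284, 121, 119, 47]), (31, [331.39, 143.19], [330, 139, 4, 10]), (355, [278.93, 207.23], [269, 197, 21, 21]), (268, [383.93, 206.74], [375, 198, 19, 19])]
blue [(8, [185.5, 176.5], [185, 175, 2, 4]), (290, [366.32, 184.56], [354, 178, 26, 14]), (235, [241.43, 192.4], [231, 186, 22, 15]), (868, [284.4, 221.51], [189, 207, 175, 49]), (128, [295.45, 247.99], [290, 239, 11, 19])]
red [(26, [376.04, 149.15], [375, 145, 3, 9])]
red [(128, [234.29, 241.34], [227, 234, 14, 17])]
wht []
bluebottle [(72, [436.57, 199.56], [432, 194, 11, 11])]
bb [(109, [180.67, 179.5], [175, 174, 12, 12])]
```

Run:
```python
from m import *
t,s=a['top'],a['scene']
P=lambda n,u,v:print(n,*[np.round(x,4) for x in tri([(t,u),(s,v)])])
P('f+x,+y',(223.3,171.3),(443,205));P('f+x,-y',(231.5,171.7),(432.4,203.7))
P('f-x,+y',(220.2,206.6),(437.6,180.3));P('f-x,-y',(228.1,207),(427.3,180))
P('ball',(222.8,225.2),(430,171.1));P('bend',(230.3,151.8),(442.3,221.7));P('grip',(226.2,189.5),(434.8,192.8))
P('tip',(238.0,163),(435.4,264.5))
P('blue',(331.3,143.3),(295.4,248));P('red',(376,149.2),(234.3,241.3))
P('cap1',(278.9,207.2),(366.3,184.5));P('cap2',(383.9,206.7),(241.4,192.4));P('collar',(436.5,199.6),(180.7,179.5))
print('caps plane',plane(t,[(278.9,207.2)],.15),plane(t,[(383.9,206.7)],.12))
# guard top edge
b=[b for b in blobs(t,(265,115,410,225),blue) if b[0]>500][0][3]
# front: points by columns: bottom-most edge band centre
cols=range(294,394,4);pts=[]
for c in cols:
    ys=b[b[:,0]==c][:,1]; pts.append((c,ys.mean()))
W=plane(t,pts,.15)
k=np.polyfit(W[:,1],W[:,0],1);print('front: x=',k,'resid',np.abs(np.polyval(k,W[:,1])-W[:,0]).max(),'yaw',np.degrees(-np.arctan(k[0])))
for side in((284,294),(394,403)):
  L=[]
  for y in range(124,148 if side[0]<300 else 158,3):
    q=b[(b[:,1]==y)&(b[:,0]>=side[0])&(b[:,0]<side[1])]
    if len(q): L.append((q[:,0].mean(),y))
  W=plane(t,L,.15);print(W.round(3).tolist())
```

```text
f+x,+y [0.5304 0.3562 0.1668] [0.0018 0.0018]
f+x,-y [0.529  0.3298 0.1683] [0.0008 0.0008]
f-x,+y [0.4139 0.36   0.1688] [0.0003 0.0003]
f-x,-y [0.4129 0.3338 0.1683] [0.001 0.001]
ball [0.355  0.3492 0.1643] [0.0003 0.0003]
bend [0.5978 0.3408 0.1642] [0.001 0.001]
grip [0.4708 0.3448 0.1642] [0.0006 0.0006]
tip [0.5973 0.343  0.0366] [0.0014 0.0014]
blue [0.6474 0.0104 0.1104] [0.0012 0.0012]
red [ 0.6287 -0.1397  0.1067] [0.0031 0.0031]
cap1 [0.4176 0.1739 0.1509] [0.0008 0.0008]
cap2 [ 0.4293 -0.166   0.1196] [0.0014 0.0014]
collar [ 0.4456 -0.3274  0.1641] [0.0004 0.0004]
caps plane [[0.41773727 0.17478057 0.15      ]] [[ 0.42889605 -0.16462176  0.12      ]]
front: x= [0.12061359 0.58417437] resid 0.0012055574684478598 yaw -6.877427954799079
[[0.701, 0.151, 0.15], [0.69, 0.151, 0.15], [0.679, 0.154, 0.15], [0.669, 0.154, 0.15], [0.658, 0.157, 0.15], [0.648, 0.156, 0.15], [0.637, 0.159, 0.15], [0.627, 0.159, 0.15]]
[[0.662, -0.221, 0.15], [0.652, -0.219, 0.15], [0.641, -0.217, 0.15], [0.631, -0.217, 0.15], [0.62, -0.217, 0.15], [0.61, -0.213, 0.15], [0.6, -0.213, 0.15], [0.589, -0.213, 0.15]]
```

Run:
```python
from m import *
for p,yaw in [((.4705,.345,.43),178),((.4705,.345,.324),178),((.4705,.345,.49),178),((.508,-.045,.49),173.1),((.508,-.045,.37),173.1),((.522,.07,.37),173.1)]:
    print(p,r.inverse_kinematics(p,(180,0,yaw)))
r.reach((.4705,.345,.43),(180,0,178)); r.wait(.3)
s=snap('wrist','w1'); pickle.dump(s,open('w1.pkl','wb'))
print(r.sense()['clock'],r.sense()['tcp_pos'],r.sense()['orientation'])
c,sn=np.cos(np.radians(-2)),np.sin(np.radians(-2))
for x in(-.115,-.058,-.035,0,.035,.058,.13): print(x,proj(s,[(.4705+c*x,.345+sn*x,.162)]).round(1))
```

```text
(0.4705, 0.345, 0.43) [ 32.91035608   3.03075438  70.22981364   0.         106.73943198
 -55.08964392]
(0.4705, 0.345, 0.324) [ 32.91035608   2.5963924   81.41206397   0.          95.99154362
 -55.08964392]
(0.4705, 0.345, 0.49) [ 32.91035608   4.68345067  62.34128531   0.         112.97526402
 -55.08964392]
(0.508, -0.045, 0.49) [ -8.88483497  -6.60783626  73.50476326   0.         113.103073
 -91.98483497]
(0.508, -0.045, 0.37) [ -8.88483497  -8.93357337  87.87121008   0.         101.06236329
 -91.98483497]
(0.522, 0.07, 0.37) [  3.93640301  -6.34604343  85.5098222    0.         100.83622122
 -79.16359699]
1.975 [0.47018915 0.34543827 0.42995538] [-1.79998256e+02 -3.84375694e-03  1.78048893e+02]
-0.115 [[313.5  25.7]]
-0.058 [[313.4 117.2]]
-0.035 [[313.4 151. ]]
0 [[313.4 199.4]]
0.035 [[313.3 244.6]]
0.058 [[313.3 272.9]]
0.13 [[313.3 354.6]]
```

View pics/w1.png

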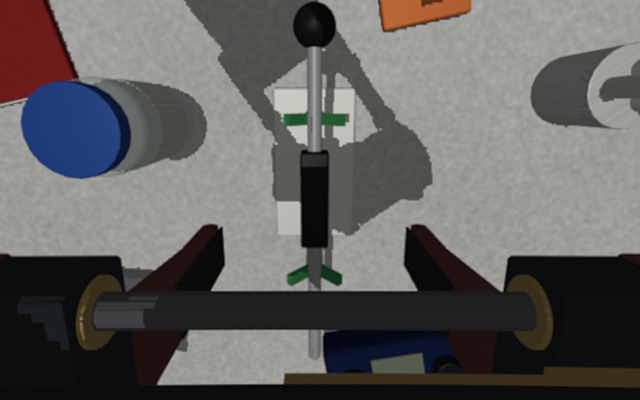

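The wrist view shows the bar vertical at column 314, the grip at rows 151–247 and the ball at (314,25). This matches the two-view estimate to about 1 mm, so I'm grasping.

Run:
```python
from m import *
p=(.4705,.3455)
r.servo_line((*p,.325),speed=.12); print(r.sense()['contact_force'])
r.grab(45); r.wait(.2); q=r.sense(); print(q['opening'],q['gripper_force'],q['contact_force'],q['tcp_pos'],q['orientation'])
np.save('grasp.npy',q['tcp_pos'])
r.servo_line((*p,.36),speed=.06); r.servo_line((*p,.49),speed=.15); r.wait(.2)
q=r.sense(); print(q['clock'],q['opening'],q['gripper_force'],q['contact_force'],q['torque'],q['tcp_pos'])
s=snap('wrist','w2');t=snap('top');c=snap('scene')
pickle.dump((s,t,c),open('v2.pkl','wb'))
im=np.zeros((400,800,3),np.uint8); im[:,:440]=s['frame'][:,100:540][...,::-1]
P=np.array([.6,.34,.205]);u=proj(c,[P])[0].astype(int);print(u)
im[:,440:]=cv2.resize(c['frame'][u[1]-90:u[1]+90,u[0]-81:u[0]+81][...,::-1],(360,400))
cv2.imwrite('pics/c2.png',im)
```

```text
[-0.0052328   0.13055588 -0.25628358]
0.019966920889732634 44.99949038028717 [-0.46135836  2.92802369 -0.59795153] [0.47047059 0.3456672  0.32497231] [1.79975292e+02 2.41380165e-03 1.78013449e+02]
6.2 0.020168500454694482 44.99904692173004 [-0.12994031 -0.40625157 -2.45472203] [ 0.04875039 -0.02759018  0.03893603] [0.47059637 0.34555872 0.48883986]
[444 207]
```

View pics/c2.png

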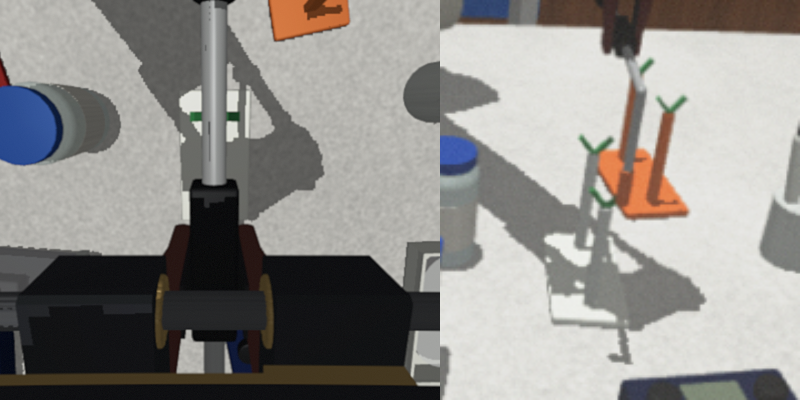

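The rod is held squarely in the fingers with its leg hanging down, and the forks of the stand are empty. Next I move over the guard and check the tip there.

Run:
```python
from m import *
r.reach((.508,-.045,.49),(180,0,173.1)); r.wait(.3)
q=r.sense(); print(q['clock'],q['tcp_pos'],q['orientation'],q['contact_force'])
t=snap('top','t3');c=snap('scene','s3');pickle.dump((t,c),open('v3.pkl','wb'))
y=np.radians(-6.9);X=q['tcp_pos']+[.13*np.cos(y),.13*np.sin(y),-.164-.125]
print('tip exp',X,proj(t,[X]),proj(c,[X]))
for nm,v,P in(('t',t,X),('c',c,X)):
    u=proj(v,[P+[0,0,.015]])[0].astype(int)
    print(nm,[(int(b[0]),b[1].tolist(),b[2]) for b in blobs(v,(u[0]-20,u[1]-25,u[0]+20,u[1]+25),org,4)])
im=np.zeros((600,800,3),np.uint8)
im[:,:400]=cv2.resize(t['frame'][80:230,290:390][...,::-1],(400,600))
im[:450,400:]=cv2.resize(c['frame'][130:310,190:350][...,::-1],(400,450))
cv2.imwrite('pics/c3.png',im)
```

```text
8.1083 [ 0.5081433  -0.04437468  0.48995038] [ 1.79997709e+02 -6.60893123e-03  1.73167670e+02] [-0.0749756  -0.84340553 -2.26862505]
tip exp [ 0.63720176 -0.05999247  0.20095038] [[353.22787946 137.20376773]] [[261.9867816  211.30387508]]
t [(7, [371.43, 153.29], [371, 152, 2, 4])]
c [(75, [261.17, 203.53], [258, 196, 7, 16]), (23, [279.65, 204.78], [279, 199, 2, 15])]
```

View pics/c3.png

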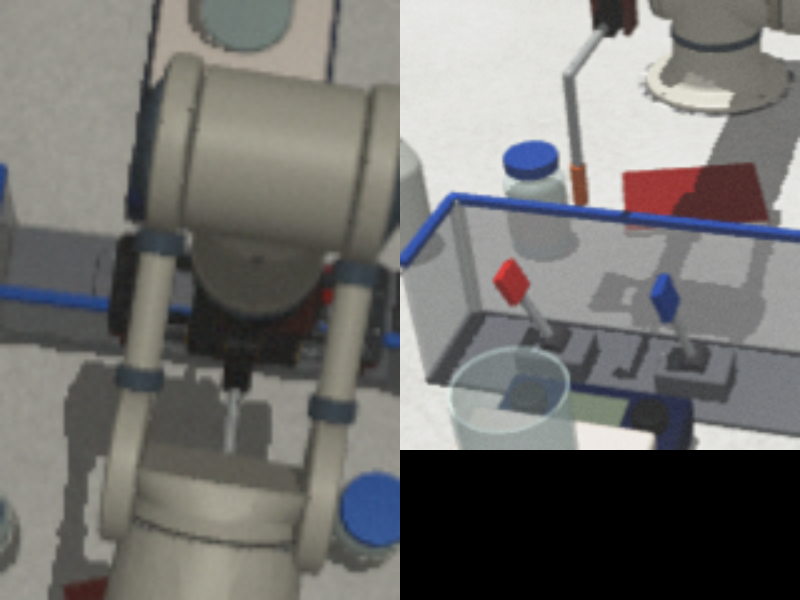

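In the scene crop the tip shows at full-frame (262,211), exactly as predicted, hanging between the red and blue levers. I lower it and push left, watching the force.

Run:
```python
from m import *
p0=np.array([.508,-.045,.374]);ey=np.array([.119,.993,0])
r.servo_line(p0,speed=.12); q=r.sense(); print(q['clock'],q['contact_force'],q['tcp_pos'])
F0=q['contact_force']@ey
r.servo_line(p0+ey*.04,speed=.12)
d=.04
for k in range(30):
    d+=.02 if d<.099 else .0025
    r.servo_line(p0+ey*d,speed=.08)
    q=r.sense(); f=q['contact_force']@ey-F0; print(round(d,4),f.round(2),end='; ')
    if f<-7 or d>.135: break
r.wait(.3)
q=r.sense();print('\n',q['clock'],q['contact_force'],q['torque'],q['tcp_pos'])
c=snap('scene','s4');pickle.dump(c,open('v4.pkl','wb'))
X=q['tcp_pos']+[.129,-.0156,-.289];print(X,proj(c,[X]))
cv2.imwrite('pics/c4.png',cv2.resize(c['frame'][180:310,190:370][...,::-1],(720,520)))
```

```text
9.325 [-0.75926348 -1.50308126 -1.32092824] [ 0.50808485 -0.04501167  0.37510597]
0.06 0.8; 0.08 1.11; 0.1 1.77; 0.1025 0.57; 0.105 0.23; 0.1075 0.13; 0.11 0.07; 0.1125 0.23; 0.115 0.13; 0.1175 0.31; 0.12 -1.84; 0.1225 -4.31; 0.125 -4.83; 0.1275 -4.05; 0.13 -4.43; 0.1325 -6.0; 0.135 -5.26; 
 14.8083 [-2.25580733 -6.49637556  1.06112999] [-1.97068538  0.35469298 -0.94130288] [0.52397433 0.08801268 0.37454248]
[0.65297433 0.07241268 0.08554248] [[321.92207136 259.27628934]]
```

View pics/c4.png

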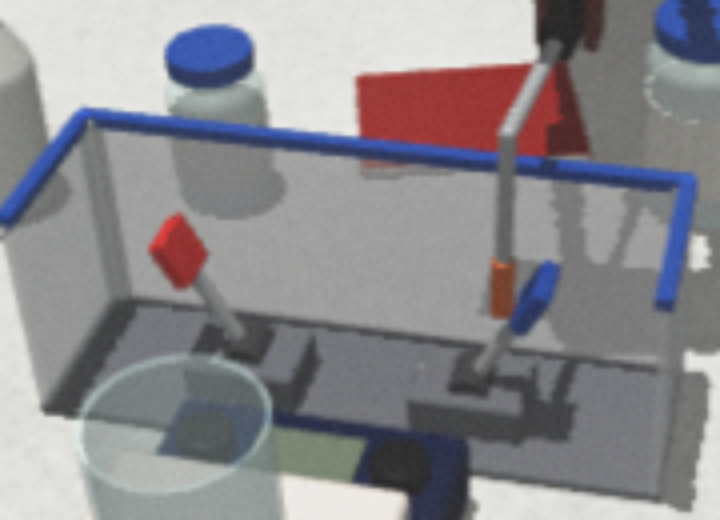

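The blue lever now leans fully left, with its paddle at about full-frame (324,255) and the orange tip against it; the red one is unchanged. The rod twisted slightly in the grip: its tip is at (315.5,259.5) against the expected (322,259). I back off, rise, and measure the twist.

Run:
```python
from m import *
ey=np.array([.119,.993,0])
q=r.sense();p=q['tcp_pos']
r.servo_line(p-ey*.03,speed=.1); p=r.sense()['tcp_pos']; r.servo_line((p[0],p[1],.49),speed=.15); r.wait(.2)
q=r.sense();print(q['clock'],q['tcp_pos'],q['orientation'],q['contact_force'],q['opening'])
c=snap('scene','s5');w=snap('wrist','w5');pickle.dump((c,w,q),open('v5.pkl','wb'))
print([(int(b[0]),b[1].tolist(),b[2]) for b in blobs(c,(280,150,345,290),blue)],[(int(b[0]),b[1].tolist(),b[2]) for b in blobs(c,(280,150,345,290),org)])
yw=np.radians(-6.9);ex=np.array([np.cos(yw),np.sin(yw),0]);e2=np.array([-np.sin(yw),np.cos(yw),0])
g=q['tcp_pos']-[0,0,.164];print('exp bend,tip',proj(c,[g+.13*ex,g+.13*ex-[0,0,.125]]))
u=proj(c,[g+.13*ex-[0,0,.06]])[0].astype(int)
im=np.zeros((400,800,3),np.uint8);im[:,:400]=cv2.resize(c['frame'][u[1]-50:u[1]+50,u[0]-50:u[0]+50][...,::-1],(400,400),interpolation=2);print(u)
im[:,400:]=w['frame'][:,120:520][...,::-1]
cv2.imwrite('pics/c5.png',im)
```

```text
16.4333 [0.52055487 0.05841278 0.48883276] [-1.79982133e+02 -1.10978611e-01  1.73101710e+02] [ 0.27367676  0.97552812 -1.77868794] 0.019633077421344614
[(257, [312.72, 219.67], [280, 215, 65, 11]), (106, [323.57, 253.15], [318, 245, 12, 18])] [(883, [304.12, 206.4], [280, 195, 48, 24])]
exp bend,tip [[306.31269741 164.95135876]
 [307.91214492 216.7798157 ]]
[307 190]
```

View pics/c5.png

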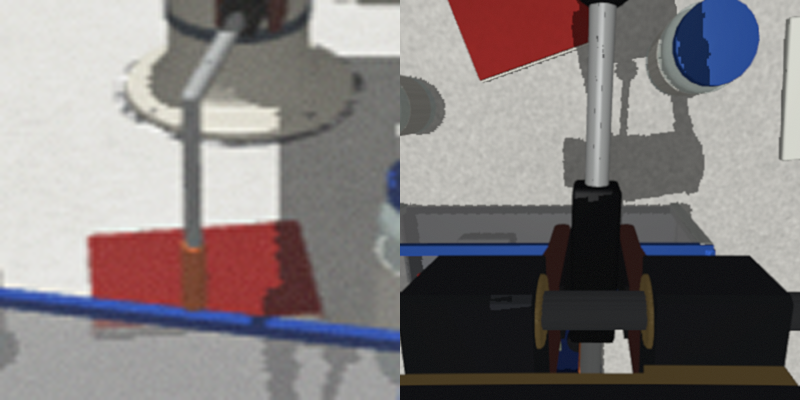

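The lever stayed left (paddle at (323.6,253)). The bend shows at (304.5,163.7) and the tip at (305.5,217), about 2 px to the -y side of expected, so the rod has a small yaw slip. I quantify it from the wrist views before and after.

Run:
```python
from m import *
w2=pickle.load(open('v2.pkl','rb'))[0];c,w5,q=pickle.load(open('v5.pkl','rb'))
def axis(w,zb,x0):
    pts=[]
    for row in range(20,170,10):   # strongest left/right edges of the bar around the expected column
        g=cv2.GaussianBlur(w['frame'],(3,3),0).astype(float)[row].sum(1)
        sat=np.abs(np.gradient(g)); L=[x0-18,x0-4];Rr=[x0+4,x0+18]
        l=L[0]+np.argmax(sat[L[0]:L[1]]);rr=Rr[0]+np.argmax(sat[Rr[0]:Rr[1]]);pts.append(((l+rr)/2,row,rr-l))
    pts=np.array(pts); ok=np.abs(pts[:,2]-np.median(pts[:,2]))<=3; P=plane(w,pts[ok,:2],zb)
    k=np.polyfit(P[:,0],P[:,1],1); res=np.polyval(k,P[:,0])-P[:,1]
    k=np.polyfit(P[abs(res)<.003,0],P[abs(res)<.003,1],1)
    return np.degrees(np.arctan(k[0])),k,ok.sum(),np.median(pts[:,2]),abs(res).max()
a2=axis(w2,.488-.164,314);a5=axis(w5,q['tcp_pos'][2]-.164,318)
print(a2,a5); print('y at grasp',np.polyval(a2[1],.4706)-.3456,np.polyval(a5[1],q['tcp_pos'][0])-q['tcp_pos'][1])
print('rod yaw - tool yaw: before',a2[0]-(-2),'after',a5[0]-(-6.9))
# grip rear end rows for lengthways slip
for w in(w2,w5):
    col=w['frame'][150:215,308:326].sum((1,2)).astype(float)/18; d=np.gradient(col); print(150+np.argmin(d))
# blue lever angle: ray onto guard plane local x=0
ex=np.array([.993,-.119,0]);C,d=ray(c,[(323.57,253.15)]);X=C+d[0]*((.640-C@ex)/(d[0]@ex));print(X,'local y rel pivot',X@[.119,.993,0]-.0459-.07)
```

```text
(np.float64(-1.9499355733366002), array([-0.03404594,  0.36124381]), np.int64(10), np.float64(23.0), np.float64(0.00036441520444524533)) (np.float64(-3.3934399107596778), array([-0.05929605,  0.09369245]), np.int64(6), np.float64(22.0), np.float64(0.0010230980637950249))
y at grasp -0.0003782075932105 0.0044128243843777615
rod yaw - tool yaw: before 0.05006442666339983 after 3.5065600892403226
185
186
[0.65366005 0.07633977 0.10442619] local y rel pivot 0.03769094132161091
```

Run:
```python
from m import *
w2=pickle.load(open('v2.pkl','rb'))[0];c,w5,q=pickle.load(open('v5.pkl','rb'))
for w,zb,pos,ty,off in((w2,.325,np.array([.4706,.3456]),-2,0),(w5,q['tcp_pos'][2]-.164,q['tcp_pos'][:2],-6.9,0)):
    pts=[]
    for row in range(15,175,8):
        R,G,B=[w['frame'][row,290:345,k].astype(int) for k in range(3)]
        # bar: neutral/bluish grey (B>=R), bench is warm/neutral: print contrast
        m=(B-R>=0); 
        n,l,st,ce=cv2.connectedComponentsWithStats(m.astype(np.uint8).reshape(1,-1))
        i=1+np.argmax(st[1:,4]); pts.append((290+ce[i][0],row,st[i,4]))
    pts=np.array(pts); print(pts[::3].round(1).tolist())
    ok=abs(pts[:,2]-np.median(pts[:,2]))<=3;P=plane(w,pts[ok,:2],zb)
    k=np.polyfit(P[:,0],P[:,1],1);print(ok.sum(),'yaw-tool',np.degrees(np.arctan(k[0]))-ty,'dy at grasp',np.polyval(k,pos[0])-pos[1])
g=q['tcp_pos']-[0,0,.164];y=np.radians(-6.9)
for d in(0,-1,-2,-3):
    e=np.array([np.cos(y+np.radians(d)),np.sin(y+np.radians(d)),0]);print(d,proj(c,[g+.13*e,g+.13*e-[0,0,.125]]).round(1).tolist())
```

```text
[[313.5, 15.0, 26.0], [313.5, 39.0, 26.0], [316.0, 63.0, 21.0], [315.0, 87.0, 21.0], [313.5, 111.0, 24.0], [313.5, 135.0, 22.0], [314.0, 159.0, 23.0]]
17 yaw-tool -0.011297438579604968 dy at grasp -0.0003453916744841079
[[324.5, 15.0, 22.0], [322.0, 39.0, 25.0], [320.5, 63.0, 24.0], [319.5, 87.0, 24.0], [319.0, 111.0, 23.0], [318.0, 135.0, 23.0], [317.5, 159.0, 24.0]]
20 yaw-tool -1.9992322711066333 dy at grasp -0.0003730345020856174
0 [[306.3, 165.0], [307.9, 216.8]]
-1 [[305.2, 164.9], [306.9, 216.7]]
-2 [[304.1, 164.7], [305.9, 216.5]]
-3 [[303.0, 164.6], [304.9, 216.4]]
```

Both views agree on a yaw slip of -2.0°, and the lever stands at about 1.0 rad. I turn the tool by +2° to make up for it and put the rod back.

Run:
```python
from m import *
g=np.load('grasp.npy')
r.reach((g[0],g[1],.49),(180,0,180)); r.wait(.2)
r.servo_line((g[0],g[1],.36),speed=.12); r.wait(.3)
q=r.sense();print(q['clock'],q['tcp_pos'],q['orientation'],q['contact_force']);F0=q['contact_force']
for z in(.345,.335,.33,.3275,.3255,.324):
    r.servo_line((g[0],g[1],z),speed=.04); f=r.sense()['contact_force']-F0; print(z,f.round(2))
    if np.linalg.norm(f)>6: break
r.wait(.2);print(r.sense()['clock'],r.sense()['contact_force']-F0)
w=snap('wrist');c=snap('scene');pickle.dump((w,c),open('v6.pkl','wb'))
im=np.zeros((400,800,3),np.uint8);im[:,:440]=w['frame'][:,100:540][...,::-1]
im[:,440:]=cv2.resize(c['frame'][155:275,385:493][...,::-1],(360,400));cv2.imwrite('pics/c6.png',im)
```

```text
19.3917 [0.47049112 0.34568867 0.36048773] [ 1.79977491e+02  3.56962877e-02 -1.79998220e+02] [ 0.28453881  0.47279068 -1.91510612]
0.345 [0.23 0.04 1.  ]
0.335 [-0.22 -1.58 -0.25]
0.33 [-0.23 -1.    0.02]
0.3275 [ 0.04 -0.27 -0.02]
0.3255 [0.6  0.69 0.35]
0.324 [-1.93 -0.89  6.  ]
21.5417 [-1.02058927 -1.37440551  6.85447967]
```

View pics/c6.png

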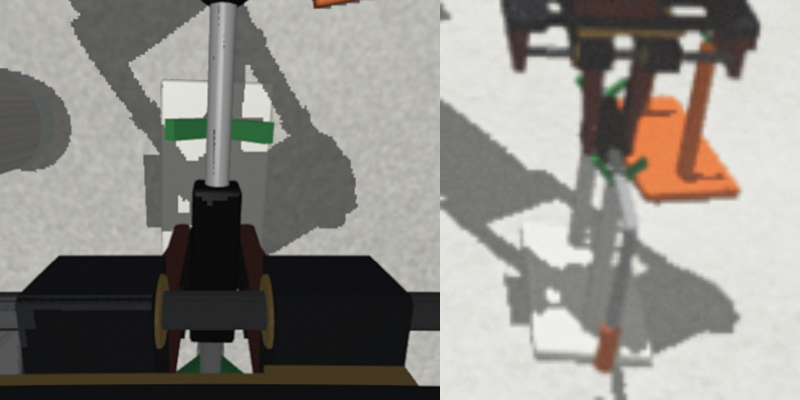

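The bar lies in both forks, centred in the near V at (219,130), with 6 N of upward support as it seats. I release and check.

Run:
```python
from m import *
g=np.load('grasp.npy'); p=r.sense()['tcp_pos']
r.let_go(); r.wait(.3); r.servo_line((p[0],p[1],.36),speed=.06); r.servo_line((p[0],p[1],.48),speed=.15); 
r.reach((.152,.58,.42),(180,0,165.3)); r.wait(1.0)
q=r.sense();print(q['clock'],q['contact_force'],q['opening'])
t=snap('top');c=snap('scene')
print([(int(b[0]),b[1].tolist()) for b in blobs(t,(215,145,250,235),dark)],[(int(b[0]),b[1].tolist(),b[2]) for b in blobs(c,(425,240,450,270),org)],[(int(b[0]),b[1].tolist()) for b in blobs(c,(280,230,345,290),blue)],[(int(b[0]),b[1].tolist()) for b in blobs(c,(220,230,250,260),red)])
im=np.zeros((480,800,3),np.uint8);im[:,:400]=cv2.resize(t['frame'][115:235,200:300][...,::-1],(400,480),interpolation=2)
im[:,400:]=cv2.resize(c['frame'][155:275,390:490][...,::-1],(400,480),interpolation=2);cv2.imwrite('pics/c7.png',im)
```

```text
27.25 [-0.69983713 -0.29805727  0.61081111] 0.08791828483414633
[(15, [228.67, 187.13]), (7, [224.86, 187.14]), (11, [227.64, 196.27]), (30, [223.0, 225.2])] [(51, [434.63, 259.22], [432, 252, 6, 14])] [(101, [323.43, 253.09])] [(129, [234.29, 241.39])]
```

View pics/c7.png

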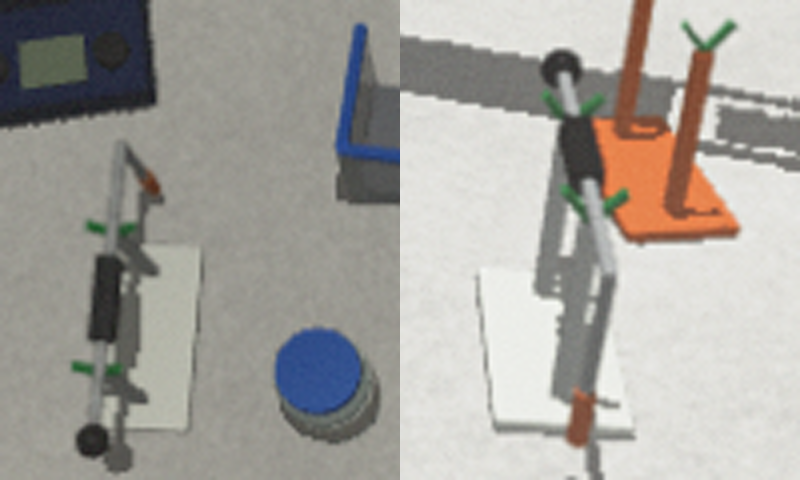

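The rod lies in both forks just as at the start: the ball is at (223,225.2) against (222.8,225.2), and the orange end is at (434.6,259.2) against (435.2,258.8). The blue lever is over to the left and the red one has not moved.

```bash
python3 -c "
from station import r
print(r.hand_in())"
```

```text
the job is handed in; nothing more can be done
None
```

The job is handed in at about 27 s on the robot's clock: the blue lever measured about 1.0 rad over to the left, the red lever had not moved, and the rod hangs released across both forks within about 1 px of where it started; no verdict came back from the hand-in.

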